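# Pin a sandwich press shut

### The arm

A 7-joint arm with a two-finger parallel gripper is mounted at the origin on a cart in front of the work surface, level with it; the furniture and walls round the work are solid. World frame = base frame: x ahead of the robot, y to its left, z up, the work surface at z = 0. Lengths are in m, angles in rad, forces in N, time in s.
With the tool pointing down it reaches from about 0.425 to 0.8 m from the base axis. Payload 8.3 kg.
Tool frame: the origin (TCP) lies between the finger pads; the fingertips stand 19 mm ahead of it and the grasp point (between the pads) is the TCP; z points along the fingers, x is the direction in which the jaws open and shut, and the axes are right-handed (so a half turn about z gives the same grasp; the last joint's range is limited). The gripper opens to 85 mm and grips with 20 to 120 N. Pads are 22 mm wide; open, the fingers measure 114 mm over their backs; the gripper's body (76 mm by 85 mm) begins 54 mm behind the grasp point. The pads swing forward as they close: fully open they stand 13 mm farther back than shut.
Start: joints at [1.247, 0.383, 0.016, 1.37, -0.006, 1.388, -0.046], TCP at [0.161, -0.604, 0.25] pointing down, gripper open.
Joint ranges: [-2.95, 2.95], [-0.25, 2.06], [-1.52, 1.56], [0.18, 2.33], [-1.44, 4.58], [0.02, 2.06], [-3.01, 3.01]. Speed limits (rad/s): [2.39, 2.39, 3.01, 3.01, 3.14, 3.14, 3.14].

### API

Orientations are given as a unit quaternion [w, x, y, z].
In Python, from plant import arm gives the robot as it stands. The module is installed in compiled form; this text tells all that it offers.
- The arm moves only by the tool step_arm, never from a script. Its argument "increments" is one flat list of numbers, 7 for each row, row after row: the finger opening in mm, from 0 to 85.4, then the shift along the tool's x, y, z in mm, then the turn, a rotation vector about the tool's x, y, z in rad. A call has 1 to 10 rows; each row shifts and turns the commanded pose from where the row before left it, along the tool's axes as they then stand; what a row does not reach is not made up. A row lasts 1/8 s, in which the tool goes at most 62.5 mm and 10.7 degrees, less where a joint would pass 70% of its speed; a pose out of reach is approached as far as the arm can. A call with a gripper value outside its range is refused whole. The fingers move at their own pace and stop on an object; "force" is the grip in N (left out, the last holds). Time passes only in rows, so rows that do not move let the fingers close. It gives the time, the measured TCP pose, the force and the opening at its end, in the units of the state.
- arm.get_obs(): the state, without advancing time (a new reading comes with each control period).
- arm.camera(name): name is "scene" or "top" or "wrist"; returns a dict with "pixels" (384x512x3 uint8, blue, green, red), "depth" (384x512 float32, m along the optical axis (not along the pixel's ray), 0 where there is no reading), "fovy" (degrees; the focal length in pixels is half the picture's height over the tangent of half this angle, whatever the lens; pixels are square), "cx", "cy" (the principal point, pixels), "dist_coeffs" ([k1, k2, p1, p2, k3] as OpenCV has them; the pictures are not rectified), "rvec" (rotation vector, rad) and "tvec" (3), from world to camera coordinates, as OpenCV has them; the wrist camera has in their place "T_tool_cam" (4x4, takes a point from camera to tool coordinates, whose origin is the TCP and whose axes are the tool frame's). Camera axes: x right, y down, z forward; pixel columns grow to the right and rows downward; lengths in m; the calibration is good to about 2 mm. A picture is of the moment at which its call begins: read the wrist's pose just before it.
- arm.finish_job(): hands the job in, once; it reports no verdict.
The state is a dict: "t": time; "qpos": joint angles; "dq": joint speeds; "joint_efforts": joint torques, N m; "tool_pos": TCP position; "eef_rot": TCP orientation; "wrist_force": force on the tool from outside, world axes, zero at the start; "torque": the same for the moment, N m; "width": opening from 0.0 (shut) to 1.0 (fully open).
Only numpy, scipy, OpenCV 4.12 (cv2) and the standard library are available. Lean on these libraries where they do the work, as an engineer would, in place of code of your own. Each camera call takes 0.05 s, during which the arm holds its last target. There are 200 camera calls.

### The job

Get the sandwich press ready to be carried away: first turn its timer knob back (counter-clockwise) to the zero stop, then swing the lid down without slamming it. Take the red-headed locking pin from its parking hole, push it down through the hole in the upper handle and on through the hole in the ledge below, until its collar sits on the handle and the sprung lid is fully shut. Finish while still pressing the pin down, so that the halves stay tightly shut for me to put the clip on; leave the mug, the honey jar and the sardine tin alone.

Things in the scene. Friction and masses are not known exactly. Their poses are not given: they have to be found in the camera images.
- press: black sandwich press, fixed; origin on the worktop under its middle, x to its back (hinge), -x to its front, y to its left as you face its front, z up. Body 165 mm deep, 220 wide, 58 high; in front a ledge (x -110 to -55 mm, y +-110, top 50 mm high, 14 thick, open below). On the ledge at x -83 mm: timer knob (y +80), lower lock hole (y 0), parking hole (y -80)
- lid_angle (a joint): lid angle, 0 shut, grows as it opens up about the press's y axis through lid_hinge. Stiff hinge: stays where left (1 to 4 N at the handle moves it), but two sprung studs lift a let-go lid to 0.03 to 0.05 rad ajar; pressing it fully shut takes about 8 N at the upper hole. Lid 150 mm deep from the hinge, 172 wide, 38 thick, its top 98 mm above the worktop when shut
- lid_hinge (a point): middle of the hinge line, 60 mm above the worktop, 100 mm behind the origin of the press; the hinge line is parallel to the y axis of the press
- lid: the lid with its upper handle, a black tongue 50 mm wide (y), 14 thick, jutting 61 mm from the lid's front edge. Origin on the hinge line, axes as the press when the lid is shut: the tongue lies at x -211 to -150 mm, z -6 to +8 mm, 4 mm above the ledge when shut
- handle_end (a point): point in the middle of the tongue's thickness, 192 mm from the hinge line, between its two side faces 50 mm apart: a place to grip it across y from above while the lid stands open
- upper_hole (a point): centre of the mouth of the upper lock hole, on the tongue's upper face, 183 mm from the hinge line; hole 11.5 mm wide, right through 14 mm, its axis is z of the lid
- lower_hole (a point): centre of the mouth of the lower lock hole on the ledge, 50 mm above the worktop, straight below the upper hole when the lid is shut; hole 11.5 mm wide, right through 14 mm
- parking_hole (a point): mouth of the parking hole at the right of the ledge, 50 mm above the worktop, 11.5 mm wide, where the pin stands upright at the start
- timer (a joint): angle of the timer knob, 0 at its zero stop (pointer to the red mark, towards the back of the press), grows as it is turned clockwise seen from above, so it goes back to zero counter-clockwise; light friction, stays where it is left
- knob_top (a point): on the knob's vertical axis at its top, 76 mm above the worktop; x axis points along the pointer. The grip is a bar 38 mm long (x), 12 mm wide (y), its sides reach 17 mm down from the top to a round skirt 38 mm wide
- lock_pin: locking pin, loose, about 60 g; origin on its axis at the underside of its steel collar (25 mm wide, 4 mm thick), z up along the pin towards the head. Below: steel shank 8 mm thick, 45 mm long with a tapered tip; above the collar: red ribbed grip 21 mm wide, top 34 mm above the origin
- pin_grip (a point): middle of the pin's red grip, 19 mm above its origin
- pin_tip (a point): end of the pin's tip, 45 mm below its origin
- mug: white mug, loose bystander, 97 mm high; origin under its middle
- honey: honey jar, loose bystander, 63 mm wide, 94 mm high; origin under its middle
- sardines: sardine tin, loose bystander, 105 x 63 x 26 mm; origin under its middle

How it is judged:
On the way, in this order (a step that is already met when the one before it is completed fails the run):
1. the timer knob is back at its zero stop (value of joint timer below 0.08 rad), for 0.2 s.
2. the lid is down (resting on its sprung studs or lower) (value of joint lid_angle below 0.12 rad), for 0.2 s.
3. the pin's tip has gone through the upper hole and into the lower hole (z of pin_tip in the frame of lower_hole below -0.006 m and z of pin_tip in the frame of upper_hole below -0.014 m and horizontal distance between pin_tip and lower_hole below 0.005 m), for 0.1 s.
At the end, for the whole second after the job is handed in: For the last second: fingers press the pin (>2 N), its collar presses the handle (>3 N); lid shut (<0.015 rad); pin upright (0.12 rad) through both holes, collar within 5 mm of the upper mouth, tip over 22 mm below the ledge top, within 5 mm of its hole; timer <0.1 rad (value of joint timer below 0.1 rad and value of joint lid_angle below 0.015 rad and z of pin_tip in the frame of lower_hole below -0.022 m and horizontal distance between pin_tip and lower_hole below 0.005 m and distance between lock_pin and upper_hole below 0.005 m and angle between the z axis of lock_pin and the z axis of press, either way round below 0.12 rad and contact force between lock_pin and lid above 3 N and contact force between the fingers and lock_pin above 2 N); the arm keeps its last pose, push and grip.
It fails at once if the lid is slammed (value of joint lid_angle below 0.25 rad and velocity of joint lid_angle below -2.5 rad/s).
It fails at once if the mug is moved (distance of mug from where it was at the start of the episode above 0.03 m).
It fails at once if the honey jar is moved (distance of honey from where it was at the start of the episode above 0.03 m).
It fails at once if the sardine tin is moved (distance of sardines from where it was at the start of the episode above 0.03 m).
It also fails if it takes over 72 s, if anything falls off the work surface, if the arm or the gripper's body presses on something with over 40 N, if the wrist force passes 120 N, or if a joint passes its speed limit or range.

## Working session

There is one attempt and no reset: what is moved stays moved. The work goes in short steps, Python scripts to look and compute and a tool call to move; the robot and the scene stay as the last step left them, time stands still between calls to the robot, and variables do not carry over. Pictures are saved under pics/ and viewed, about 8 in all and at most 12, crops included, and the job is handed in when it is done.

Besides the shell and the picture viewer there is one more tool, called after "Emit:" in YAML: its name, and indented under it one key for each argument. step_arm: Moves the arm, as the interface text tells. Its arguments: {"type":"object","properties":{"increments":{"type":"array"},"force":{"type":"number"}},"required":["increments"]}

```bash
mkdir -p pics; cat > h.py <<'E'
import numpy as np, cv2
from scipy.spatial.transform import Rotation as R
from plant import arm
def obs():
    o=arm.get_obs(); q=np.array(o['eef_rot']); return o, np.array(o['tool_pos']), R.from_quat(q[[1,2,3,0]]).as_matrix()
class Cam:
    def __init__(s,name):
        o,p,Rt=obs(); c=arm.camera(name); s.c=c; s.img=c['pixels'].copy(); s.d=c['depth']
        f=s.img.shape[0]/2/np.tan(np.radians(c['fovy'])/2)
        s.K=np.array([[f,0,c['cx']],[0,f,c['cy']],[0,0,1]]); s.dist=np.array(c['dist_coeffs'],float)
        if 'T_tool_cam' in c and c['T_tool_cam'] is not None:
            T=np.array(c['T_tool_cam']); s.Rwc=Rt@T[:3,:3]; s.o=Rt@T[:3,3]+p
        else:
            Rc=cv2.Rodrigues(np.array(c['rvec'],float))[0]; s.Rwc=Rc.T; s.o=-Rc.T@np.array(c['tvec'],float).ravel()
    def rays(s,uv):
        n=cv2.undistortPoints(np.array(uv,float).reshape(-1,1,2),s.K,s.dist).reshape(-1,2)
        return np.c_[n,np.ones(len(n))]@s.Rwc.T
    def plane(s,uv,z):
        r=s.rays(uv); return s.o+r*((z-s.o[2])/r[:,2])[:,None]
    def pts(s,uv):
        uv=np.array(uv).reshape(-1,2); return s.o+s.rays(uv)*s.d[uv[:,1],uv[:,0]][:,None]
    def proj(s,P):
        Rc=s.Rwc.T; return cv2.projectPoints(np.array(P,float).reshape(-1,1,3),cv2.Rodrigues(Rc)[0],-Rc@s.o,s.K,s.dist)[0].reshape(-1,2)
E
python3 - <<'E'
from h import *
o,p,Rt=obs(); print(p,Rt,o['width'],o['t'])
ims=[]
for n in ('scene','top','wrist'):
    c=Cam(n); np.savez(f'/tmp/{n}.npz',img=c.img,d=c.d); print(n,c.o,c.K[0,0],c.dist,(c.d>0).mean()); ims.append(c.img)
cv2.imwrite('pics/a.png',cv2.resize(ims[0],(800,600))); cv2.imwrite('pics/b.png',cv2.resize(ims[1],(800,600)))
E
```

```text
[ 0.16107941 -0.60338607  0.24924998] [[ 2.57886019e-01 -9.66175196e-01 -5.41071546e-04]
 [-9.66173252e-01 -2.57886585e-01  1.93835003e-03]
 [-2.01232081e-03  2.28954834e-05 -9.99997975e-01]] 1.0043330787449762 0.0
scene [0.25316508 0.3566761  0.70971177] 452.7333448117574 [-0.13782377  0.          0.          0.          0.        ] 0.996063232421875
top [ 0.38996683 -0.16032188  0.91245282] 384.34218991785826 [0.01638861 0.         0.         0.         0.        ] 0.9959309895833334
wrist [ 0.22525803 -0.5868552   0.37295999] 327.2816020353556 [0.0286315 0.        0.        0.        0.       ] 0.9959920247395834
```

View pics/a.png

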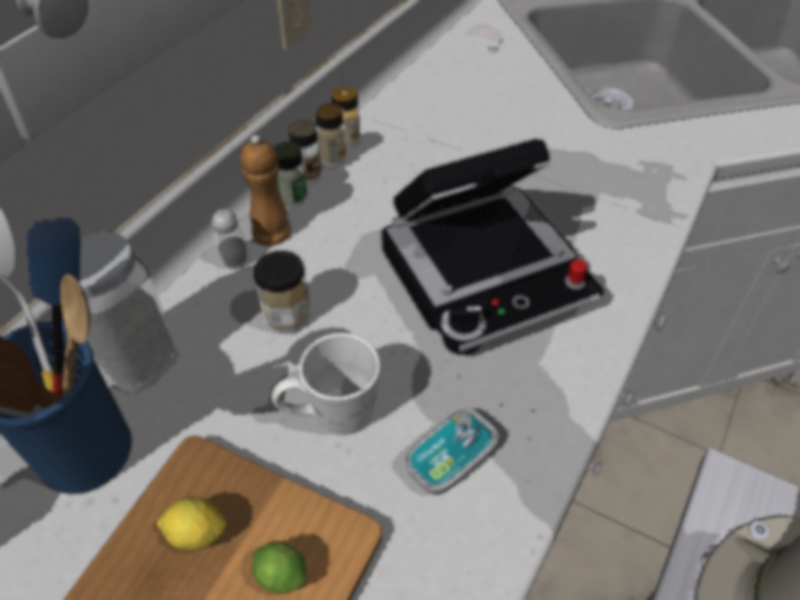

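View pics/b.png

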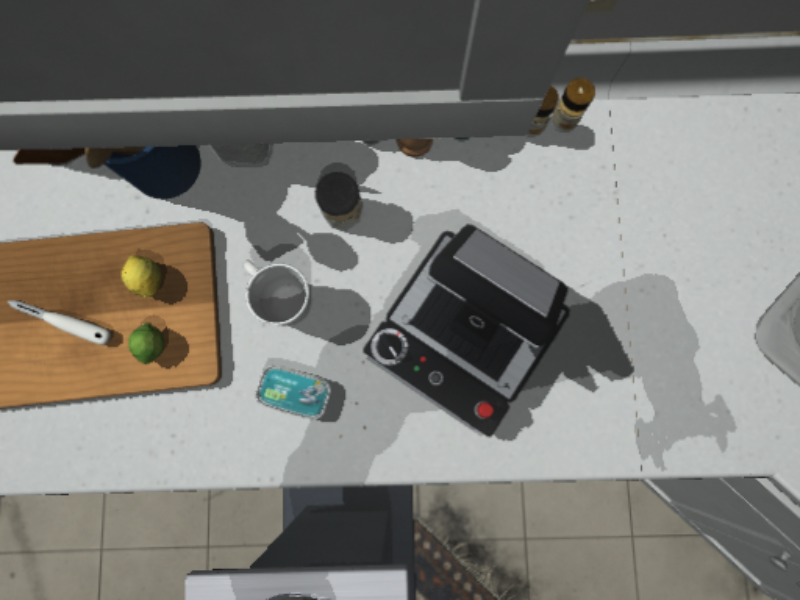

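```bash
python3 - <<'E'
from h import *
t=Cam('top'); s=Cam('scene')
print('top img right/down dirs',t.Rwc[:,0].round(2),t.Rwc[:,1].round(2))
def redc(c,lo=150):
    hsv=cv2.cvtColor(c.img,cv2.COLOR_BGR2HSV); m=(((hsv[...,0]<8)|(hsv[...,0]>172))&(hsv[...,1]>lo)&(hsv[...,2]>80)).astype(np.uint8)
    n,l,st,ce=cv2.connectedComponentsWithStats(m); return [(ce[i].round(1),st[i].tolist()) for i in range(1,n) if st[i,4]>6]
print(redc(t)); print(redc(s))
px=.64
for n,(u,v),z in [('knob',(390,347),.076),('pin',(485,410),.084),('lower',(436,378),.050),('mug',(278,293),.097),('honey',(338,190),.094),('sard',(293,390),.026)]:
    print(n,t.plane([(u*px,v*px)],z).round(4), t.pts([(int(u*px),int(v*px))]).round(4))
# ledge corner points & cabinet depth
for u,v in [(500,290),(440,260),(560,290),(470,230),(476,322),(240,80),(500,120),(400,130)]:
    print((u,v),t.pts([(int(u*px),int(v*px))]).round(3))
c=t.img[130:300,220:380]; cv2.imwrite('pics/c.png',cv2.resize(c,None,fx=3.5,fy=3.5,interpolation=cv2.INTER_CUBIC))
E
```

```text
top img right/down dirs [-0.03 -1.   -0.01] [-0.99  0.03 -0.16]
[(array([270.3, 229.1]), [269, 228, 4, 3, 9]), (array([310.3, 262. ]), [306, 258, 10, 9, 71])]
[(array([368.9, 172.8]), [364, 166, 11, 15, 123]), (array([316.5, 192.9]), [315, 191, 4, 5, 15]), (array([ 35.3, 245.6]), [34, 240, 3, 11, 23])]
knob [[ 0.4598 -0.1452  0.076 ]] [[ 0.4599 -0.144   0.0774]]
pin [[ 0.3702 -0.2718  0.084 ]] [[ 0.3711 -0.2712  0.0825]]
lower [[ 0.416  -0.2091  0.05  ]] [[ 0.4197 -0.212  -0.0012]]
mug [[0.5369 0.0071 0.097 ]] [[0.5542 0.0274 0.0085]]
honey [[ 0.6839 -0.0773  0.094 ]] [[ 0.6851 -0.0766  0.0944]]
sard [[ 0.4051 -0.0009  0.026 ]] [[0.4066 0.0015 0.0192]]
(500, 290) [[ 0.517 -0.283  0.191]]
(440, 260) [[ 0.556 -0.21   0.192]]
(560, 290) [[ 0.528 -0.376  0.113]]
(470, 230) [[ 0.616 -0.258  0.11 ]]
(476, 322) [[ 0.477 -0.25   0.198]]
(240, 80) [[ 0.588 -0.065  0.566]]
(500, 120) [[ 0.578 -0.233  0.523]]
(400, 130) [[ 0.579 -0.164  0.508]]
```

View pics/c.png

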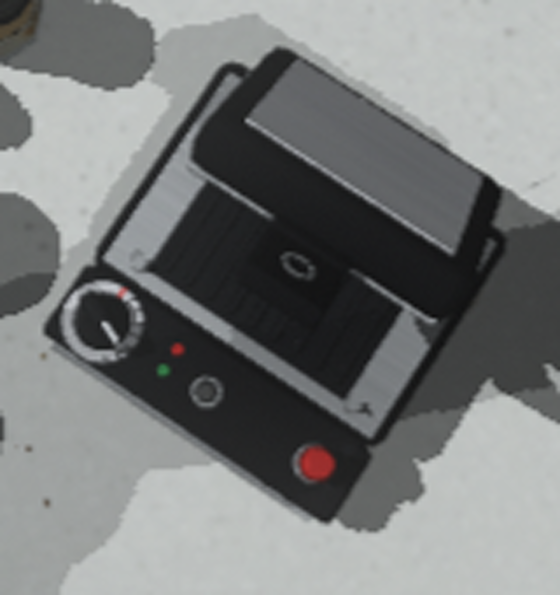

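```bash
cat >> h.py <<'E'
def goto(target,jaw=None):
    """print shift in tool mm (current axes) to target, and z turn (rad) making tool x point at jaw deg (tool down)"""
    o,p,Rt=obs(); d=Rt.T@(np.array(target)-p)*1000
    print('pos',p.round(4),'shift',d.round(1),'w',round(o['width']*85,1),'t',o['t'])
    if jaw is not None:
        x=np.array([np.cos(np.radians(jaw)),np.sin(np.radians(jaw)),0]); y=np.cross([0,0,-1.],x)
        G=np.c_[x,y,[0,0,-1]]; rv=R.from_matrix(Rt.T@G).as_rotvec(); print('rotvec',rv.round(3),'shift in goal axes',(G.T@(np.array(target)-p)*1000).round(1))
E
python3 -c "
from h import *
goto([.46,-.145,.25],-54.5)"
```

```text
pos [ 0.1611 -0.6036  0.2498] shift [-3.661e+02 -4.070e+02  2.000e-01] w 84.8 t 0.25
rotvec [-0.     0.001 -0.359] shift in goal axes [-1.998e+02 -5.097e+02 -2.000e-01]
```

Emit:
step_arm:
  increments: [85, -36.6, -40.7, 0, 0, 0, 0, 85, -36.6, -40.7, 0, 0, 0, 0, 85, -36.6, -40.7, 0, 0, 0, 0, 85, -36.6, -40.7, 0, 0, 0, 0, 85, -36.6, -40.7, 0, 0, 0, 0, 85, -36.6, -40.7, 0, 0, 0, 0, 85, -36.6, -40.7, 0, 0, 0, 0, 85, -36.6, -40.7, 0, 0, 0, 0, 85, -36.6, -40.7, 0, 0, 0, -0.18, 85, -36.6, -40.7, 0, 0, 0, -0.18]
  force: 40

```text
t: 1.5
tool_pos: [0.4522, -0.1391, 0.2504]
eef_rot: [-0.0, 0.891, -0.455, 0.0]
wrist_force: [-0.0, 0.2, 0.3]
width: 0.994
```

```bash
python3 - <<'E'
from h import *
goto([.46,-.145,.25],-54.5)
w=Cam('wrist'); cv2.imwrite('pics/d.png',cv2.resize(w.img,(800,600),interpolation=cv2.INTER_CUBIC))
print(w.Rwc.round(2),w.o)
print(w.proj([[.46,-.145,.076],[.3702,-.2718,.084],[.416,-.209,.05]]))
E
```

```text
pos [ 0.4522 -0.1391  0.2504] shift [ 9.4 -2.9  0.4] w 84.5 t 1.5
rotvec [-0.    -0.     0.007] shift in goal axes [ 9.3 -2.9  0.4]
[[ 0.59 -0.78 -0.21]
 [-0.81 -0.56 -0.16]
 [ 0.    0.26 -0.96]] [ 0.50575947 -0.10031961  0.37400814]
[[263.78714786 169.47016825]
 [312.1115128  312.31432374]
 [287.03515248 231.72443317]]
```

View pics/d.png

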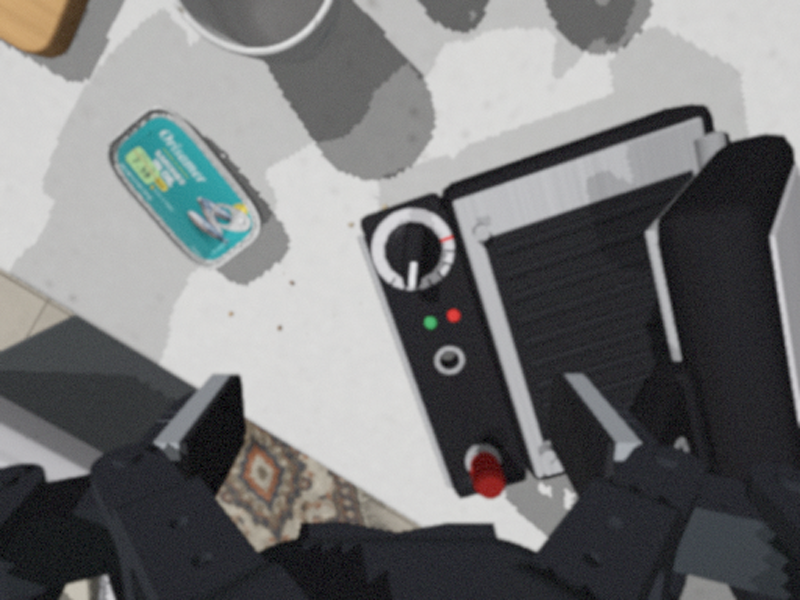

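```bash
python3 - <<'E'
from h import *
w=Cam('wrist'); k=.64
P=w.plane(np.array([(413,263),(411,288)])*k,.076); d=P[1]-P[0]; print('pointer',P.round(4),np.degrees(np.arctan2(d[1],d[0])))
hsv=cv2.cvtColor(w.img,cv2.COLOR_BGR2HSV)
m=((hsv[...,1]<50)&(hsv[...,2]>140)).astype(np.uint8); roi=np.zeros_like(m); roi[130:190,233:295]=1; m*=roi
n,l,st,ce=cv2.connectedComponentsWithStats(m)
for i in range(1,n):
    if st[i,4]>15: print(st[i],ce[i])
i=1+np.argmax(st[1:,4]); cs,_=cv2.findContours((l==i).astype(np.uint8),0,2); e=cv2.fitEllipse(max(cs,key=len)); print(e)
for z in (.05,.055,.059): print(z,w.plane([e[0]],z).round(4))
print('lower',w.plane([np.array((449,360))*k],.05).round(4))
# pointer by line fit of bright pixels in inside
# depth top patch
uv=np.array([(u,v) for v in range(145,190) for u in range(240,290)]); p=w.pts(uv); q=p[(p[:,2]>.070)&(p[:,2]<.083)]; print(len(q),q.mean(0))
if len(q)>10:
    U,S,V=np.linalg.svd(q[:,:2]-q[:,:2].mean(0)); print(S,np.degrees(np.arctan2(V[0,1],V[0,0])))
    print('bar rect',cv2.minAreaRect((q[:,:2]*1000).astype(np.float32)))
# lid angle from depth: lid points in press frame
o=np.array([.4155,-.2087]); X=np.array([.815,-.577]);Y=np.array([.577,.815])
vv,uu=np.mgrid[0:384:2,0:512:2]; a=w.pts(np.c_[uu.ravel(),vv.ravel()]); b=a[:,:2]-o; a=np.c_[b@X-.083,b@Y,a[:,2]]
a=a[(abs(a[:,1])<.084)&(a[:,2]>.075)&(a[:,2]<.3)&(a[:,0]>-.06)&(a[:,0]<.13)]
th=np.degrees(np.arctan2(a[:,2]-.06,.1-a[:,0])); r=np.hypot(a[:,2]-.06,.1-a[:,0]); print(len(a),np.percentile(th,[1,5,10,25,50,75,95]),np.percentile(r,[50,95,99,100]))
E
```

```text
pointer [[ 0.4638 -0.1357  0.076 ]
 [ 0.4509 -0.1441  0.076 ]] -147.08007174739575
[ 233  130   62   60 1621] [252.93090685 155.509562  ]
[286 162   9  22 121] [290.76033058 172.49586777]
[267 175   6  15  70] [269.44285714 182.4       ]
((264.3045959472656, 159.46023559570312), (50.590518951416016, 58.841941833496094), 36.012943267822266)
0.05 [[ 0.4673 -0.1341  0.05  ]]
0.055 [[ 0.4679 -0.1334  0.055 ]]
0.059 [[ 0.4684 -0.1329  0.059 ]]
lower [[ 0.4214 -0.2     0.05  ]]
485 [ 0.46531116 -0.1414062   0.07520613]
[0.22749625 0.07514475] -148.52497457308021
bar rect ((464.83892822265625, -141.94256591796875), (36.46725845336914, 11.946809768676758), 31.659896850585938)
5418 [50.36060911 51.86910035 52.8261327  55.14724272 58.63629905 61.41690544
 67.72538408] [0.15189347 0.27813499 0.28095016 0.28446323]
```

```bash
python3 - <<'E'
from h import *
for k in range(2):
    o,p,_=obs(); print(p.round(4),np.abs(o['dq']).max())
    w=Cam('wrist')
    uv=np.array([(u,v) for v in range(130,195) for u in range(225,300)]); p=w.pts(uv); q=p[(p[:,2]>.071)&(p[:,2]<.083)]
    print('bar rect',cv2.minAreaRect((q[:,:2]*1000).astype(np.float32)))
print(w.proj([[.46,-.145,.076],[.3702,-.2718,.084],[.4155,-.209,.05]])/.64)
hsv=cv2.cvtColor(w.img,cv2.COLOR_BGR2HSV); m=(((hsv[...,0]<8)|(hsv[...,0]>172))&(hsv[...,1]>150)&(hsv[...,2]>60)).astype(np.uint8)
n,l,st,ce=cv2.connectedComponentsWithStats(m)
for i in range(1,n):
    if st[i,4]>15: print(st[i],ce[i],w.plane([ce[i]],.07))
g=cv2.resize(w.img[110:350,200:360],None,fx=2.5,fy=2.5,interpolation=cv2.INTER_CUBIC); cv2.imwrite('pics/e.png',g)
E
```

```text
[ 0.4535 -0.1338  0.2507] 0.10016061755770515
bar rect ((464.0317687988281, -142.46444702148438), (38.50318145751953, 11.989118576049805), 31.647388458251953)
[ 0.4524 -0.1373  0.2505] 0.0755473062563093
bar rect ((463.96466064453125, -142.54408264160156), (38.44660949707031, 12.037670135498047), 31.663362503051758)
[[414.52368209 266.82615132]
 [489.44994063 489.73153101]
 [449.94196926 364.35797947]]
[287 198  10  10  74] [291.08108108 202.43243243] [[ 0.44846451 -0.18500959  0.07      ]]
[302 291  23  28 450] [312.57777778 305.14888889] [[ 0.37114809 -0.27329559  0.07      ]]
```

View pics/e.png

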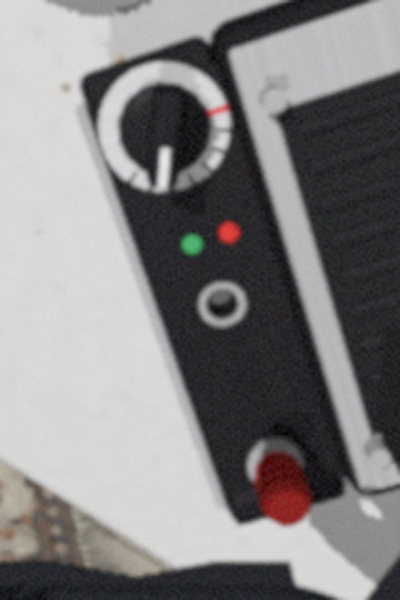

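```bash
python3 - <<'E'
from h import *
o,p,_=obs(); print(p.round(4),np.abs(o['dq']).max())
w=Cam('wrist'); 
print('wrist lower',w.plane([(288.4,231.6)],.05).round(4))
def bar(c,q0=(.462,-.1435)):
    vv,uu=np.mgrid[0:384,0:512]; p=c.pts(np.c_[uu.ravel(),vv.ravel()]); q=p[(p[:,2]>.071)&(p[:,2]<.083)&(np.hypot(p[:,0]-q0[0],p[:,1]-q0[1])<.028)]
    print('bar',len(q),cv2.minAreaRect((q[:,:2]*1000).astype(np.float32)),q[:,2].mean())
def pin(c):
    vv,uu=np.mgrid[0:384,0:512]; p=c.pts(np.c_[uu.ravel(),vv.ravel()]); q=p[(p[:,2]>.08)&(p[:,2]<.09)&(np.hypot(p[:,0]-.37,p[:,1]+.272)<.02)]
    print('pin',len(q),cv2.minEnclosingCircle((q[:,:2]*1000).astype(np.float32)) if len(q) else '')
bar(w);pin(w);s=Cam('scene');bar(s);pin(s)
goto([.464,-.1425,.15],-58.3)
E
```

```text
[ 0.4516 -0.1397  0.2504] 0.04720725550002024
wrist lower [[ 0.416  -0.2106  0.05  ]]
bar 511 ((464.26751708984375, -142.3179473876953), (38.08592987060547, 11.950105667114258), 31.98919105529785) 0.07528509545688888
pin 273 ((372.1076354980469, -272.448486328125), 10.059067726135254)
bar 126 ((464.2080078125, -139.92617797851562), (37.2130241394043, 13.161540031433105), 32.99492645263672) 0.07485126707493178
pin 63 ((371.8795471191406, -268.91363525390625), 10.18210506439209)
pos [ 0.4509 -0.1419  0.2502] shift [  8.1 -10.4 100.2] w 84.5 t 1.8
rotvec [ 0.001 -0.     0.065] shift in goal axes [  7.5 -10.9 100.2]
```

Emit:
step_arm:
  increments: [45, 7.5, -10.9, 0, 0, 0, 0.065, 45, 0, 0, 50, 0, 0, 0, 45, 0, 0, 50, 0, 0, 0, 45, 0, 0, 0, 0, 0, 0, 45, 0, 0, 0, 0, 0, 0, 45, 0, 0, 0, 0, 0, 0, 45, 0, 0, 0, 0, 0, 0]

```text
t: 2.68
tool_pos: [0.4654, -0.1407, 0.1519]
eef_rot: [-0.0, 0.874, -0.486, 0.001]
wrist_force: [-0.3, 0.2, -0.0]
width: 0.527
```

```bash
python3 - <<'E'
from h import *
goto([.4642,-.1424,.083],-58.2)
w=Cam('wrist'); cv2.imwrite('pics/f.png',w.img)
vv,uu=np.mgrid[0:384,0:512]; p=w.pts(np.c_[uu.ravel(),vv.ravel()]); q=p[(p[:,2]>.071)&(p[:,2]<.083)&(np.hypot(p[:,0]-.4642,p[:,1]+.1424)<.028)]
print('bar',len(q),cv2.minAreaRect((q[:,:2]*1000).astype(np.float32)) if len(q) else '')
goto([.4642,-.1424,.083],-58.2)
E
```

```text
pos [ 0.4654 -0.1407  0.1519] shift [ 0.6  2.  68.9] w 44.8 t 2.675
rotvec [-0.002 -0.002  0.001] shift in goal axes [ 0.8  1.9 68.9]
bar 1002 ((464.85772705078125, -142.24783325195312), (37.399192810058594, 11.665823936462402), 31.43540382385254)
pos [ 0.4652 -0.1406  0.1515] shift [ 0.9  1.9 68.5] w 45.0 t 2.725
rotvec [-0.001 -0.002  0.001] shift in goal axes [ 1.   1.8 68.5]
```

Emit:
step_arm:
  increments: [45, 0.6, 1.6, 25, 0, 0, 0, 45, 0, 0, 25, 0, 0, 0, 45, 0, 0, 18, 0, 0, 0, 45, 0, 0, 0, 0, 0, 0, 8, 0, 0, 0, 0, 0, 0, 8, 0, 0, 0, 0, 0, 0, 8, 0, 0, 0, 0, 0, 0, 8, 0, 0, 0, 0, 0, 0]
  force: 25

```text
t: 3.72
tool_pos: [0.4645, -0.1424, 0.0835]
eef_rot: [-0.0, 0.874, -0.486, 0.001]
wrist_force: [-0.5, -1.5, 6.5]
width: 0.131
```

Emit:
step_arm:
  increments: [8, 0, 0, 0, 0, 0, -0.16, 8, 0, 0, 0, 0, 0, -0.16, 8, 0, 0, 0, 0, 0, -0.16, 8, 0, 0, 0, 0, 0, -0.16, 8, 0, 0, 0, 0, 0, -0.16, 8, 0, 0, 0, 0, 0, -0.16, 8, 0, 0, 0, 0, 0, -0.16, 8, 0, 0, 0, 0, 0, -0.16, 8, 0, 0, 0, 0, 0, -0.16, 8, 0, 0, 0, 0, 0, -0.16]

```text
t: 4.97
tool_pos: [0.4651, -0.1425, 0.0836]
eef_rot: [0.001, 0.957, 0.291, 0.001]
wrist_force: [3.4, -3.5, 2.8]
width: 0.127
```

Emit:
step_arm:
  increments: [8, 0, 0, 0, 0, 0, -0.16, 8, 0, 0, 0, 0, 0, -0.16, 8, 0, 0, 0, 0, 0, -0.06, 8, 0, 0, 0, 0, 0, 0, 8, 0, 0, 0, 0, 0, 0, 8, 0, 0, 0, 0, 0, 0]

```text
t: 5.72
tool_pos: [0.4652, -0.1424, 0.0836]
eef_rot: [0.001, 0.886, 0.463, 0.001]
wrist_force: [4.5, -2.7, 5.5]
width: 0.132
```

```bash
python3 - <<'E'
from h import *
o,p,Rt=obs(); x=Rt[:,0]; print(p,np.degrees(np.arctan2(x[1],x[0])),o['width'],o['torque'],o['wrist_force'],o['qpos'])
E
```

```text
[ 0.46519753 -0.14243157  0.08356732] 55.161660287978805 0.13241939208594802 [-0.58692934 -0.78273754 -0.18253711] [ 4.53208814 -2.72742131  5.54718906] [ 0.87826506  0.33488101 -0.74872379  1.92474448  0.2734161   0.98093402
  0.96685096]
```

Emit:
step_arm:
  increments: [35, 0, 0, 0, 0, 0, 0, 35, 0, 0, 0, 0, 0, 0, 35, 0, 0, -30, 0, 0, 0, 35, 0, 0, -50, 0, 0, 0, 35, 0, 0, -50, 0, 0, 0, 0, 0, 0, -50, 0, 0, 0, 0, 0, 0, 0, 0, 0, 0, 0, 0, 0, 0, 0, 0, 0]

```text
t: 6.72
tool_pos: [0.4629, -0.1417, 0.2614]
eef_rot: [-0.0, 0.886, 0.464, -0.001]
wrist_force: [-0.7, -0.4, -0.3]
width: -0.001
```

```bash
cat >> h.py <<'E'
YAW=np.radians(-35.1); X=np.array([np.cos(YAW),np.sin(YAW)]); Y=np.array([-X[1],X[0]])
LH=np.array([.4181,-.2073])
def toP(a): b=a[:,:2]-LH; return np.c_[b@X-.083,b@Y,a[:,2]]
def toW(x,y,z): return np.r_[LH+(x+.083)*X+y*Y,z]
def cloud(c):
    vv,uu=np.mgrid[0:384,0:512]; uv=np.c_[uu.ravel(),vv.ravel()]; uv=uv[c.d[uv[:,1],uv[:,0]]>0]; return c.pts(uv)
E
python3 - <<'E'
from h import *
goto(toW(-.021,0,.24),54.9)
for n in ('top','scene','wrist'):
    c=Cam(n); p=cloud(c)
    q=p[(p[:,2]>.071)&(p[:,2]<.083)&(np.hypot(p[:,0]-.4642,p[:,1]+.1424)<.028)]
    if len(q)>20: print(n,'bar',len(q),cv2.minAreaRect((q[:,:2]*1000).astype(np.float32)))
    a=toP(p); a=a[(abs(a[:,1])<.02)&(a[:,2]>.075)&(a[:,2]<.24)&(a[:,0]<.1)&(a[:,0]>-.12)]
    r=np.hypot(a[:,2]-.06,.1-a[:,0]); b=a[(r>.16)&(r<.2115)]
    th=np.degrees(np.arctan2(b[:,2]-.06,.1-b[:,0])); print(n,len(b),np.percentile(th,[5,25,50,75,95]) if len(b) else '', r.max() if len(r) else '')
    if len(b)>20: print(np.polyfit(b[:,0],b[:,2],1))
    if n=='top': cv2.imwrite('pics/g.png',cv2.resize(c.img[100:300,180:400],None,fx=2.5,fy=2.5))
E
```

```text
pos [ 0.4629 -0.1417  0.2614] shift [-79.9  62.6  21.4] w -0.1 t 6.725
rotvec [-0.001  0.001  0.007] shift in goal axes [-79.5  63.1  21.4]
top 401 [50.1702699  52.39349005 52.78581846 53.06821181 53.59022668] 0.21362689211036318
[-0.96579633  0.19530415]
scene bar 115 ((464.5782165527344, -139.52264404296875), (12.338193893432617, 36.83161926269531), 53.169708251953125)
scene 149 [48.67144463 48.9578265  49.44940687 51.00776776 52.36577804] 0.21392758672556042
[-1.40738049  0.17301559]
wrist bar 452 ((464.0398254394531, -143.0469970703125), (10.826085090637207, 38.09000015258789), 55.05105209350586)
wrist 257 [49.07164296 49.76688781 52.63828735 53.55032676 54.21569886] 0.2120590160690403
[-0.77529259  0.19656091]
```

View pics/g.png

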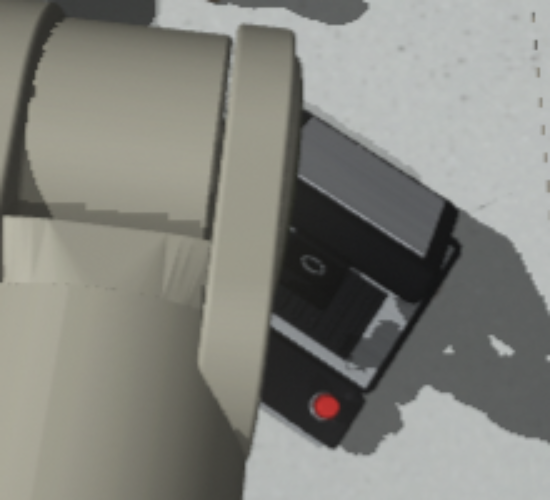

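Emit:
step_arm:
  increments: [0, -40, 40, 8, 0, 0, 0, 0, -39.5, 40, 8, 0, 0, 0, 0, 0, 0, 0, 0, 0, 0, 0, 0, 0, 0, 0, 0, 0, 0, 0, 0, 0, 0, 0, 0]

```text
t: 7.5
tool_pos: [0.4842, -0.2511, 0.2463]
eef_rot: [-0.0, 0.885, 0.465, 0.0]
wrist_force: [0.0, 0.6, 0.0]
width: 0.001
```

```bash
python3 - <<'E'
from h import *
goto(toW(-.004,0,.232),54.9)
o,p,_=obs(); print(toP(p[None]))
E
```

```text
pos [ 0.4842 -0.2511  0.2463] shift [-2.2 -0.3 14.3] w 0.1 t 7.5
rotvec [-0.    -0.     0.009] shift in goal axes [-2.2 -0.3 14.3]
[[-0.00368299  0.00215818  0.2462541 ]]
```

Emit:
step_arm:
  increments: [0, -1, 0, 16, 0, 0, 0, 0, -1, -9.7, 8.3, 0, 0, 0, 0, 0, -9.7, 8.3, 0, 0, 0, 0, 0, -10.6, 12.7, 0, 0, 0, 0, 0, -10.6, 12.7, 0, 0, 0, 0, 0, -8.3, 14.3, 0, 0, 0, 0, 0, -8.3, 14.3, 0, 0, 0, 0, 0, 0, 0, 0, 0, 0]

```text
t: 8.5
tool_pos: [0.4345, -0.2209, 0.1586]
eef_rot: [-0.001, 0.886, 0.464, -0.001]
wrist_force: [-0.8, 0.0, -0.6]
width: 0.001
```

Emit:
step_arm:
  increments: [0, 0, -5.7, 15.5, 0, 0, 0, 0, 0, -5.6, 15.5, 0, 0, 0, 0, 0, -2.4, 11.4, 0, 0, 0, 0, 0, -2.3, 11.4, 0, 0, 0, 0, 0, -0.7, 6.5, 0, 0, 0, 0, 0, -0.6, 6.5, 0, 0, 0, 0, 0, 0, 0, 0, 0, 0, 0, 0, 0, 0, 0, 0, 0]

```text
t: 9.5
tool_pos: [0.4217, -0.2119, 0.0931]
eef_rot: [-0.0, 0.886, 0.464, 0.0]
wrist_force: [-1.5, 0.4, 1.9]
width: -0.001
```

```bash
python3 - <<'E'
from h import *
c=Cam('scene'); a=toP(cloud(c)); a=a[(abs(a[:,1])<.08)&(a[:,0]>-.045)&(a[:,0]<.09)&(a[:,2]>.07)&(a[:,2]<.25)]
# lid top: fit plane z=f(x)
b=a[(a[:,2]>np.median(a[:,2])-.02)]; print(len(b)); 
for lo in np.arange(-.045,.09,.02):
    q=b[(b[:,0]>=lo)&(b[:,0]<lo+.02)]; print(lo.round(3),len(q),np.median(q[:,2]).round(4) if len(q) else '')
cv2.imwrite('pics/i.png',cv2.resize(c.img[60:260,220:420],None,fx=3,fy=3,interpolation=cv2.INTER_CUBIC))
E
```

```text
2315
-0.045 277 0.1021
-0.025 232 0.1029
-0.005 336 0.1025
0.015 373 0.1019
0.035 386 0.1012
0.055 424 0.1006
0.075 287 0.0994
```

View pics/i.png

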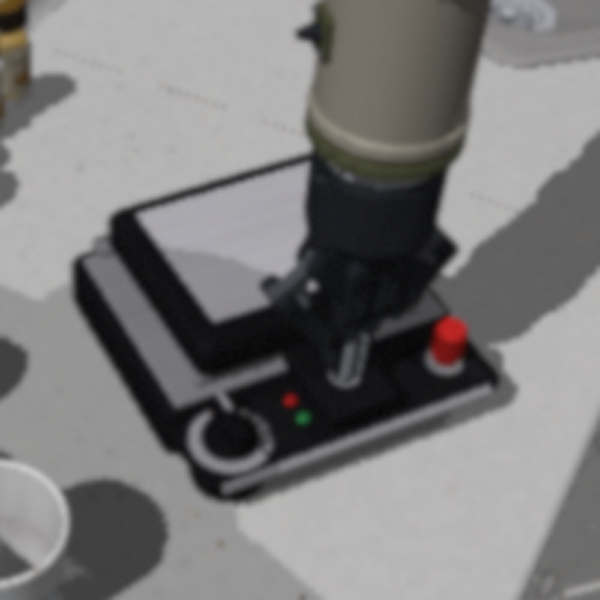

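Emit:
step_arm:
  increments: [0, 0, 0, -25, 0, 0, 0, 0, 0, 0, -25, 0, 0, 0, 45, -40, -2, -20, 0, 0, 0, 45, -40, -2, 0, 0, 0, 0, 45, 0, 0, 0, 0, 0, 0, 45, 0, 0, 0, 0, 0, 0, 45, 0, 0, 0, 0, 0, 0, 45, 0, 0, 0, 0, 0, 0]
  force: 60

```text
t: 10.55
tool_pos: [0.3734, -0.2746, 0.1628]
eef_rot: [-0.0, 0.885, 0.465, 0.0]
wrist_force: [-0.5, 0.3, -0.4]
width: 0.527
```

```bash
cat >> h.py <<'E'
def pintop(c,zt,near,r=.03):
    p=cloud(c); hsv=None; q=p[(abs(p[:,2]-zt)<.004)&(np.hypot(p[:,0]-near[0],p[:,1]-near[1])<r)]
    if len(q)<5: return print('no pin',len(q))
    (cx,cy),rr=cv2.minEnclosingCircle((q[:,:2]*1000).astype(np.float32)); print('pin',len(q),round(cx,1),round(cy,1),round(rr,1),q[:,2].mean().round(4),'med',np.median(q[:,2]).round(4))
    return cx/1000,cy/1000
E
python3 - <<'E'
from h import *
w=Cam('wrist'); r=pintop(w,.084,(.372,-.2725),.018); print(w.d.shape)
o,p,_=obs(); print(toP(p[None]))
goto([.372,-.2725,.076],54.9)
# upper hole / lid angle
cv2.imwrite('pics/j.png',cv2.resize(w.img,(800,600),interpolation=cv2.INTER_CUBIC))
print('proj lower/upper/parking',w.proj([toW(-.083,0,.068),toW(-.083,-.08,.05)])/.64)
E
```

```text
pin 701 370.9 -273.2 10.2 0.0833 med 0.0835
(384, 512)
[[-0.08091841 -0.08093007  0.16284315]]
pos [ 0.3733 -0.2747  0.1628] shift [ 1.1 -2.3 86.8] w 44.7 t 10.6
rotvec [-0.    -0.     0.008] shift in goal axes [ 1.1 -2.3 86.8]
proj lower/upper/parking [[580.4901501  307.52092012]
 [400.12056652 295.39316657]]
```

View pics/j.png

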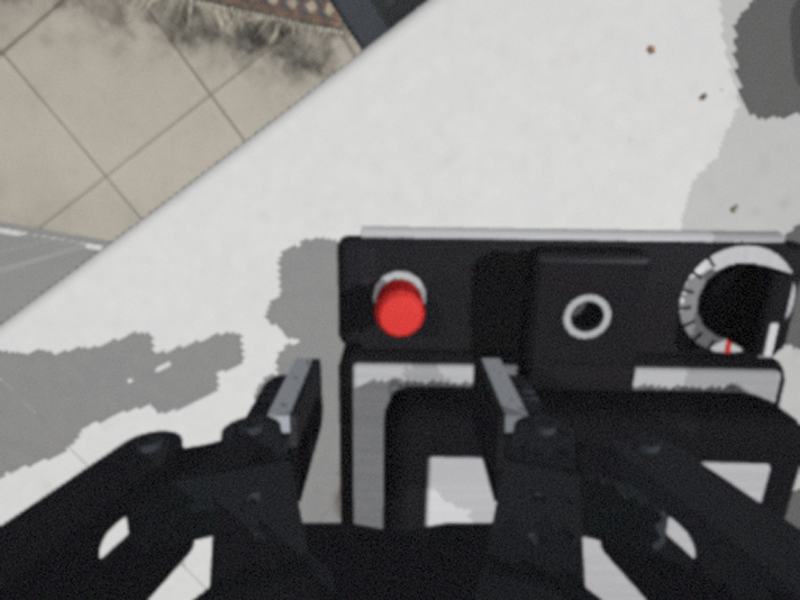

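```bash
python3 - <<'E'
from h import *
w=Cam('wrist')
# hole ring: bright ring near (587,316)*.64=(375.7,202)
g=cv2.cvtColor(w.img,cv2.COLOR_BGR2GRAY); m=np.zeros_like(g); m[185:222,355:397]=(g[185:222,355:397]>90).astype(np.uint8)
n,l,st,ce=cv2.connectedComponentsWithStats(m); i=1+np.argmax(st[1:,4]); cs,_=cv2.findContours((l==i).astype(np.uint8),cv2.RETR_EXTERNAL,cv2.CHAIN_APPROX_NONE)
e=cv2.fitEllipse(cs[0]); print(st[i],e)
for z in (.068,.074): 
    h=w.plane([e[0]],z)[0]; print(z,h.round(4),toP(h[None]).round(4))
# parking ring & pin: red top centre at z .084
hsv=cv2.cvtColor(w.img,cv2.COLOR_BGR2HSV); r=pintop(w,.084,(.372,-.2725),.018)
print('d hole-pin along X,Y',(h[:2]-r)@X,(h[:2]-r)@Y)
p=toP(cloud(w)); t=p[(abs(p[:,1])<.022)&(p[:,0]>-.108)&(p[:,0]<-.06)&(p[:,2]>.06)&(p[:,2]<.09)]; print('tongue',np.polyfit(t[:,0]+.083,t[:,2],1))
goto([r[0],r[1],.077],54.9)
E
```

```text
[360 188  32  29 447] ((375.73016357421875, 202.0732879638672), (27.664278030395508, 31.56783103942871), 63.46486282348633)
0.068 [ 0.423  -0.2069  0.068 ] [[-0.0792  0.0032  0.068 ]]
0.074 [ 0.4201 -0.2077  0.074 ] [[-0.0811  0.0008  0.074 ]]
pin 693 370.9 -273.0 10.3 0.0833 med 0.0836
d hole-pin along X,Y 0.0027578068881478086 0.08174993795111117
tongue [-0.05307572  0.07709034]
pos [ 0.3732 -0.2749  0.1629] shift [ 0.2 -2.9 85.9] w 44.5 t 10.65
rotvec [-0.    -0.     0.008] shift in goal axes [ 0.2 -2.9 85.9]
```

Emit:
step_arm:
  increments: [45, 0.2, -2.7, 30, 0, 0, 0, 45, 0, 0, 30, 0, 0, 0, 45, 0, 0, 25.5, 0, 0, 0, 45, 0, 0, 0, 0, 0, 0, 45, 0, 0, 0, 0, 0, 0, 15, 0, 0, 0, 0, 0, 0, 15, 0, 0, 0, 0, 0, 0, 15, 0, 0, 0, 0, 0, 0, 15, 0, 0, 0, 0, 0, 0]
  force: 60

```text
t: 11.78
tool_pos: [0.3714, -0.2741, 0.0787]
eef_rot: [0.001, 0.886, 0.464, 0.0]
wrist_force: [-1.5, 1.4, 5.7]
width: 0.222
```

```bash
python3 - <<'E'
from h import *
o,p,_=obs(); print(p,toP(p[None]),o['wrist_force'],o['width']*85)
goto(np.r_[p[:2]+.08*Y,.145],54.9)
E
```

```text
[ 0.37142044 -0.27408973  0.07870486] [[-0.08278642 -0.08148499  0.07870486]] [-1.52789313  1.39879143  5.67427777] 18.853605064483485
pos [ 0.3714 -0.2741  0.0787] shift [ 80.    0.7 -66.3] w 18.9 t 11.775
rotvec [0.002 0.    0.007] shift in goal axes [ 80.   -0.  -66.3]
```

Emit:
step_arm:
  increments: [15, 0, 0, -20, 0, 0, 0, 15, 0, 0, -35, 0, 0, 0, 15, 0, 0, -37, 0, 0, 0, 15, 0, 0, 0, 0, 0, 0, 15, 40, 0.4, 0, 0, 0, 0, 15, 40, 0.3, 0, 0, 0, 0, 15, 0, 0, 0, 0, 0, 0, 15, 0, 0, 0, 0, 0, 0, 15, 0, 0, 0, 0, 0, 0, 15, 0, 0, 0, 0, 0, 0]
  force: 80

```text
t: 13.02
tool_pos: [0.4163, -0.2091, 0.1693]
eef_rot: [-0.0, 0.886, 0.463, -0.0]
wrist_force: [-1.0, -0.5, -1.2]
width: 0.211
```

```bash
python3 - <<'E'
from h import *
w=Cam('wrist'); o,p,_=obs(); print(p,toP(p[None]),o['width']*85,o['wrist_force'])
cv2.imwrite('pics/k.png',cv2.resize(w.img[150:384,130:400],None,fx=2.5,fy=2.5,interpolation=cv2.INTER_CUBIC))
oz=p[2]-.0287
print(w.proj([toW(-.083,0,.077),np.r_[p[:2],oz-.045],np.r_[p[:2],oz+.034]]))
print('top',pintop(w,oz+.034,p[:2],.02))
E
```

```text
[ 0.41644742 -0.20896538  0.16932434] [[-0.08339445 -0.00231277  0.16932434]] 18.398499333434795 [ 0.77232294 -0.69674443 -0.20522156]
[[258.7924129  200.46628245]
 [255.56499954 208.61866821]
 [256.4275287  272.11952046]]
pin 2190 412.4 -206.2 18.7 0.1741 med 0.1741
top (0.4124095764160156, -0.20620771789550782)
```

View pics/k.png

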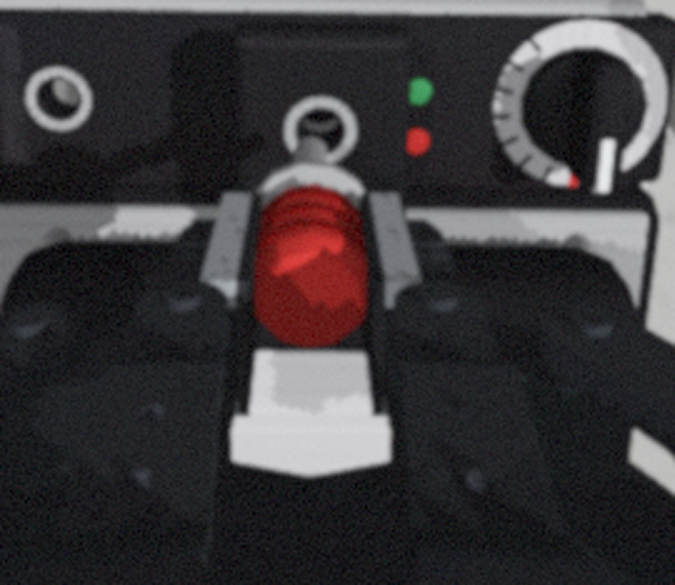

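Emit:
step_arm:
  increments: [15, 1.7, 1.3, 0, 0, 0, 0, 15, 0, 0, 0, 0, 0, 0, 15, 0, 0, 8, 0, 0, 0, 15, 0, 0, 8, 0, 0, 0, 15, 0, 0, 5, 0, 0, 0, 15, 0, 0, 5, 0, 0, 0, 15, 0, 0, 0, 0, 0, 0, 15, 0, 0, 0, 0, 0, 0]

```text
t: 14.08
tool_pos: [0.419, -0.2076, 0.1436]
eef_rot: [0.0, 0.886, 0.464, 0.0]
wrist_force: [-0.6, 0.1, -1.2]
width: 0.215
```

Emit:
step_arm:
  increments: [15, 0, 0, 5, 0, 0, 0, 15, 0, 0, 5, 0, 0, 0, 15, 0, 0, 5, 0, 0, 0, 15, 0, 0, 5, 0, 0, 0, 15, 0, 0, 0, 0, 0, 0, 15, 0, 0, 0, 0, 0, 0]

```text
t: 14.82
tool_pos: [0.419, -0.2076, 0.1235]
eef_rot: [-0.0, 0.886, 0.464, 0.0]
wrist_force: [0.5, -0.8, -0.7]
width: 0.211
```

Emit:
step_arm:
  increments: [15, 0, 0, 4, 0, 0, 0, 15, 0, 0, 4, 0, 0, 0, 15, 0, 0, 4, 0, 0, 0, 15, 0, 0, 0, 0, 0, 0, 15, 0, 0, 0, 0, 0, 0]

```text
t: 15.45
tool_pos: [0.4189, -0.2076, 0.1114]
eef_rot: [-0.0, 0.886, 0.464, 0.0]
wrist_force: [0.5, -0.2, -0.6]
width: 0.216
```

Emit:
step_arm:
  increments: [15, 0, 0, 4, 0, 0, 0, 15, 0, 0, 4, 0, 0, 0, 15, 0, 0, 3, 0, 0, 0, 15, 0, 0, 0, 0, 0, 0, 15, 0, 0, 0, 0, 0, 0]
  force: 110

```text
t: 16.08
tool_pos: [0.4188, -0.2076, 0.1004]
eef_rot: [-0.0, 0.886, 0.464, 0.0]
wrist_force: [0.0, 0.1, 2.4]
width: 0.204
```

Emit:
step_arm:
  increments: [15, 0, 0, 2, 0, 0, 0, 15, 0, 0, 2, 0, 0, 0, 15, 0, 0, 0, 0, 0, 0, 15, 0, 0, 0, 0, 0, 0]

```text
t: 16.58
tool_pos: [0.4187, -0.2075, 0.0968]
eef_rot: [-0.0, 0.886, 0.464, -0.0]
wrist_force: [-4.7, 2.9, 9.1]
width: 0.203
```

Emit:
step_arm:
  increments: [15, 0, -0.8, 1.5, 0, 0, 0, 15, 0, 0, 1.5, 0, 0, 0, 15, 0, 0, 0, 0, 0, 0, 15, 0, 0, 0, 0, 0, 0]

```text
t: 17.08
tool_pos: [0.4189, -0.2075, 0.0963]
eef_rot: [0.001, 0.886, 0.464, -0.0]
wrist_force: [-14.3, 5.7, 38.8]
width: 0.205
```

Emit:
step_arm:
  increments: [15, 0, 0, -1.2, 0, 0, 0, 15, 0, 0, 0, 0, 0, 0, 15, 0, 0, 0, 0, 0, 0, 15, 0, 0, 0, 0, 0, 0]

```text
t: 17.58
tool_pos: [0.4188, -0.2075, 0.0965]
eef_rot: [0.001, 0.886, 0.464, -0.0]
wrist_force: [-9.9, 3.4, 26.6]
width: 0.204
```

```bash
python3 - <<'E'
from h import *
o,p,Rt=obs(); print(p,o['wrist_force'],o['torque'],o['width']*85,Rt[:,2])
c=Cam('scene'); a=toP(cloud(c)); a=a[(abs(a[:,1])<.08)&(a[:,0]>-.045)&(a[:,0]<.09)&(a[:,2]>.085)&(a[:,2]<.11)]; print('lid top fit',np.polyfit(a[:,0]-.1,a[:,2],1),len(a))
q=cloud(c); q=q[(q[:,2]>.071)&(q[:,2]<.083)&(np.hypot(q[:,0]-.4642,q[:,1]+.1424)<.028)]
if len(q)>20: print('bar',cv2.minAreaRect((q[:,:2]*1000).astype(np.float32)))
s=cv2.resize(c.img[130:230,290:410],None,fx=5,fy=5,interpolation=cv2.INTER_CUBIC)
w=Cam('wrist'); b=toP(cloud(w)); t=b[(abs(b[:,1])<.023)&(b[:,0]>-.109)&(b[:,0]<-.098)&(b[:,2]>.055)&(b[:,2]<.09)]; print('tongue z front',np.median(t[:,2]),len(t))
cv2.imwrite('pics/l.png',np.vstack([s[:300],cv2.resize(w.img[150:300,130:400],(600,300))]))
E
```

```text
[ 0.41878411 -0.20745094  0.09654722] [-9.91108311  3.40007103 26.59393595] [0.82786299 2.03370459 0.00791629] 17.359882709569664 [ 6.30491552e-04 -1.81195943e-03 -9.99998160e-01]
lid top fit [0.00823699 0.09961472] 2380
bar ((464.28765869140625, -139.1898956298828), (11.870392799377441, 37.57301712036133), 54.80084991455078)
tongue z front 0.06764589643375163 2073
```

View pics/l.png

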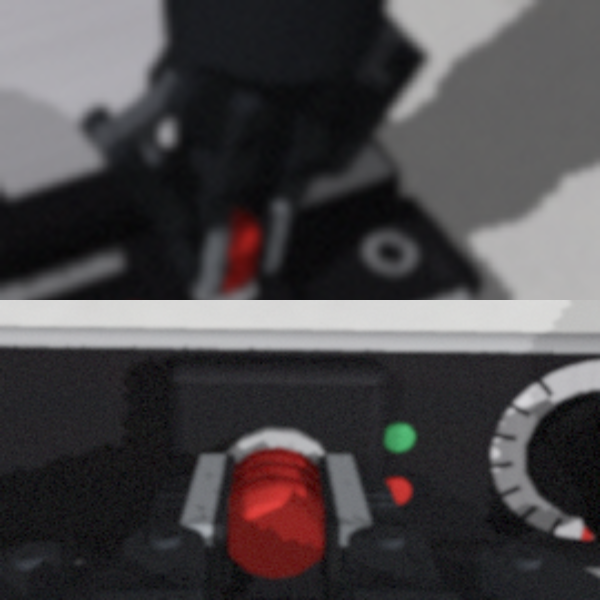

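Emit:
step_arm:
  increments: [15, 0, 0, 0, 0, 0, 0, 15, 0, 0, 0, 0, 0, 0, 15, 0, 0, 0, 0, 0, 0, 15, 0, 0, 0, 0, 0, 0, 15, 0, 0, 0, 0, 0, 0, 15, 0, 0, 0, 0, 0, 0]

```text
t: 18.42
tool_pos: [0.4188, -0.2075, 0.0966]
eef_rot: [0.001, 0.886, 0.464, -0.0]
wrist_force: [-8.3, 3.8, 26.9]
width: 0.203
```

```bash
python3 -c "
from h import *
o,p,Rt=obs(); print(p,o['wrist_force'],o['t']); print(arm.finish_job())
o,p,Rt=obs(); print(p,o['wrist_force'],o['t'])"
```

```text
[ 0.41879307 -0.20746655  0.09655624] [-8.29454996  3.8358909  26.91438579] 18.425
the job is handed in; nothing more can be done
None
the job is handed in; nothing more can be done
```

I carried out all the steps in order and handed the job in at about 18.4 s. The arm is still gripping the pin and pressing it down with about 27 N. No verdict was reported.

- **Timer:** I turned the knob counter-clockwise until it stopped. The bar measured about 54.8° against the press axis of about 54.9°, so the timer reads zero within about a degree.
- **Lid:** I pushed it down along its arc with the shut fingers. It came to rest on its studs about 0.05 rad ajar, without slamming.
- **Pin:** It went through both holes without any noticeable force until the collar met the handle. With the lid pressed shut, the top of the handle tongue measured 67.6 mm, against 68 mm expected. From the tool height, the pin's tip should be about 27 mm below the ledge top. I worked this out rather than seeing it, because the holes were covered.
- **Bystanders:** I never moved near the mug, honey jar or sardine tin, but I did not measure their positions again at the end.

Two checks did not agree cleanly:
- **Sideways force:** About 9 N remains towards the front of the press. It grew and shrank with the downward push, and a 0.8 mm shift did not relieve it. I took it for friction at the collar; it was steady over the last second before I handed in.
- **Lid slope:** The scene camera gave about 0.008 rad in the unexpected direction. The camera views disagreed by up to about 4 mm, so I trusted the wrist-camera height and the hard stop instead.

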